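Hold a spring clip open around the job card's edge

ROBOT

A 6-joint arm with a two-finger parallel gripper is mounted at the origin on a cart in front of the work surface, level with it; the furniture and walls round the work are solid. World frame = base frame: x ahead of the robot, y to its left, z up, the work surface at z = 0. Lengths are in m, angles in rad, forces in N, time in s.
With the tool pointing down it reaches from about 0.3 to 0.825 m from the base axis. Payload 5.4 kg.
Tool frame: the origin (TCP) lies at the very end of the fingers, on their centre line; the grasp point (between the pads) lies 19 mm behind it; x points along the fingers, z is the direction in which the jaws open and shut, and the axes are right-handed (so a half turn about x gives the same grasp; the last joint's range is limited). The gripper opens to 92 mm and grips with 3 to 60 N. Pads are 20 mm wide; open, the fingers measure 128 mm over their backs; the gripper's body (75 mm by 189 mm) begins 69 mm behind the grasp point.
Start: joints at [-1.487, 0.158, 1.597, -0, 1.386, -0.21], TCP at [0.166, -0.55, 0.215] pointing down, gripper open.
Joint ranges: [-2.91, 2.91], [-0.94, 2.29], [0.18, 2.7], [-1.29, 4.43], [0.17, 2.64], [-3, 3]. Speed limits (rad/s): [2.57, 2.57, 3.14, 3.14, 3.14, 3.14].

INTERFACE

Orientations are given as a 3x3 rotation matrix whose columns are the frame's x, y, z axes.
In Python, from plant import manip, fingers, optics, close_job, status gives the robot as it stands. Calls block until the motion is done:
- manip.move_ptp(position, orientation): joint-space move of the TCP to a pose.
- manip.move_l(position, orientation=None, rate=0.15): straight line of the TCP; orientation=None keeps the orientation; rate is the mean speed in m/s.
- manip.move_joints(angles): joint-space move.
- fingers.command_gripper(opening, grip_force=None): finger opening in m; grip_force is the grip in N (None keeps the last); returns when the fingers have stopped.
- manip.wait(seconds).
- manip.ik(position, orientation): joint angles nearest the present ones, or None.
- optics.grab_frame(name): name is "side" or "top"; returns the picture (420x560x3 uint8, red, green, blue); there is no depth.
- optics.camera_info(name): a dict with "vfov" (degrees; the focal length in pixels is half the picture's height over the tangent of half this angle, whatever the lens; pixels are square), "cx", "cy" (the principal point, pixels), "k1" (the pictures are not rectified: a ray, as slopes to the right and down, at radius r is drawn at 1 + k1 r^2 times it, then the intrinsics apply), "view" (4x4, takes a point from world to camera coordinates). Camera axes: x right, y up, looking along -z (the intrinsics and any distortion apply to the point x, -y, -z); pixel columns grow to the right and rows downward; lengths in m; the calibration is good to about 2 mm. A picture is of the moment at which its call begins. camera_info takes no time and is no camera call.
A pose or a line that the arm cannot do raises manip.MotionError and nothing moves.
- close_job(): hands the job in, once; it reports no verdict.
Readings, each from a call of its own:
- status.read_t(): time.
- status.read_q(): joint angles.
- status.read_joint_velocities(): joint speeds.
- status.read_tau(): joint torques, N m.
- status.read_position(): TCP position.
- status.read_tcp_rot(): TCP orientation.
- status.read_contact_force(): force on the tool from outside, world axes, zero at the start.
- status.read_torque(): the same for the moment, N m.
- status.read_grip_width(): finger opening in m.
Only numpy, scipy, OpenCV 4.12 (cv2) and the standard library are available. Lean on these libraries where they do the work, as an engineer would, in place of code of your own. Each camera call takes 0.05 s, during which the arm holds its last target.

TASK

Pull the drawer of the small grey cabinet right out to its stop and leave it out, squeeze the spring clip in it open and lift it off the rib it sits on. Then lower it, held wide open, over the middle of the top edge of the yellow job card, one jaw on each side and both lips about 15 mm below the edge, clear of the card, and finish there still squeezing it open in the gripper, without letting go, so that I can slip a drawing in beside the card. Leave the tin, the brass fitting and the wooden wedge where they are.

Things in the scene. Friction and masses are not known exactly. Their poses are not given: they have to be found in the camera images.
- cabinet: grey sheet-steel drawer unit, fixed to the bench, 180 deep x 150 wide x 102 mm high plus a 3 mm black rubber mat on top; origin at the centre of its underside, z up, its open front with the blue drawer front faces its -x (drawer front's face 100 mm from the origin when shut)
- drawer (a joint): drawer travel in m: 0 shut (at the start), 0.12 pulled out to its stop, moving along the cabinet's -x; slides with about 1.5 N of friction and stays where it is left. Its side walls are only 24 mm high; its floor is 8 mm above the bench
- drawer_handle (a point): middle of the steel bow handle's bar on the blue drawer front: bar 9 mm thick, 72 mm long along the cabinet's y, level, its centre 74 mm above the bench and 40 mm in front of the drawer front (free gap behind it 35 mm); the drawer front's top edge is 100 mm above the bench. Axes as the cabinet's
- clip_pivot (a point): centre of the clip's pivot, 32 mm above the lips. 44 mm above it two finger levers end in black rolls (7 mm thick, 34 mm long, parallel to the pivot), 22 mm either side of the middle: 51 mm over both when shut, about 27 mm squeezed to the stop. Squeezing them together spreads the jaws. x lies along the pivot, y across the halves; the frame is that of one half, so it leans as the clip opens
- lip_a (a point): middle of the inner lower edge of one jaw's lip (lips are 44 mm long along the pivot and 5 mm thick outwards)
- lip_b (a point): the same point on the other jaw's lip; 3 mm from lip_a while clamped on the rib, about 19 mm when the clip is fully open
- clip_jaw (a joint): opening angle of the clip in rad: about 0 clamped on the 3 mm rib, -0.09 shut on nothing, 0.52 fully open at its stop. Spring-loaded shut: squeezing the rolls takes about 4 N at first and 9 N at the stop
- clip: dark steel spring clip (bulldog type), 44 mm wide along its pivot, 80 mm high, 0.09 kg. It stands jaws down on the drawer floor, clamped over a rib (3 mm thick, 14 mm high) that runs front to back along the drawer's middle; at the start 20 to 75 mm behind the blue front in the shut drawer. The frame is that of one half; origin between the lips, 32 mm below the pivot, z up while it stands
- card_stand: fixed wooden base, 55 x 150 x 24 mm, with a stiff yellow plastic job card standing upright in it; origin at the centre of the underside, z up. The card is 3 mm thick along x, 130 mm wide along y
- card_top (a point): middle of the card's top edge, 150 mm above the bench; x is normal to the card's faces, y runs along the edge
- grease_tin: bystander: open red tin, 101 mm wide and 134 mm high; origin at the centre of the underside
- brass_fitting: bystander: upright brass hose fitting, 24 x 27 x 40 mm high; origin at the centre of the underside
- wood_wedge: bystander: lying pine wedge, 56 x 96 x 22 mm high; origin at the centre of the underside

How it is judged:
By the outcome, as a careful person would: the job done as asked, in the order asked, and still so for the second after the job is handed in, while the arm keeps its last pose, push and grip.
It also fails if it takes over 46 s, if anything falls off the work surface, if the arm or the gripper's body presses on something with over 40 N, if the wrist force passes 120 N, or if a joint passes its speed limit or range.

## Working session

There is one attempt and no reset: what is moved stays moved. The work goes in short steps, each a Python script; the robot and the scene stay as the last script left them, time stands still between calls to the robot, and variables do not carry over. Pictures are saved under pics/ and viewed, and the job is handed in when it is done.

```bash
ls; mkdir -p pics
python3 - <<'E'
from plant import manip, fingers, optics, close_job, status
import cv2,numpy as np
for n in("side","top"):
    f=optics.grab_frame(n); cv2.imwrite(f"pics/{n}0.png",f[:,:,::-1]); i=optics.camera_info(n)
    print(n,{k:(np.round(v,4).tolist()) for k,v in i.items()})
    V=np.array(i["view"]); print(-V[:3,:3].T@V[:3,3])
print(status.read_t(),status.read_tcp_rot())
E
```

```text
pics
side {'vfov': 56.6385, 'cx': 272.3877, 'cy': 211.4583, 'k1': 0.0343, 'view': [[-0.9514, -0.3081, -0.0013, 0.6156], [0.1407, -0.438, 0.8879, -0.0627], [-0.2741, 0.8445, 0.46, -0.9435], [0.0, 0.0, 0.0, 1.0]]}
[0.33582624 0.95900612 0.49045858]
top {'vfov': 43.5215, 'cx': 285.1614, 'cy': 201.7705, 'k1': -0.1002, 'view': [[0.0264, -0.9995, 0.016, 0.2235], [0.9988, 0.027, 0.0398, -0.5818], [-0.0402, 0.015, 0.9991, -1.3208], [0.0, 0.0, 0.0, 1.0]]}
[0.52216881 0.25885338 1.33910907]
0.1 [[-1.69961827e-04  9.57151899e-01  2.89586281e-01]
 [ 1.60628235e-03  2.89586173e-01 -9.57150599e-01]
 [-9.99998695e-01  3.02478267e-04 -1.58667479e-03]]
```

View pics/side0.png

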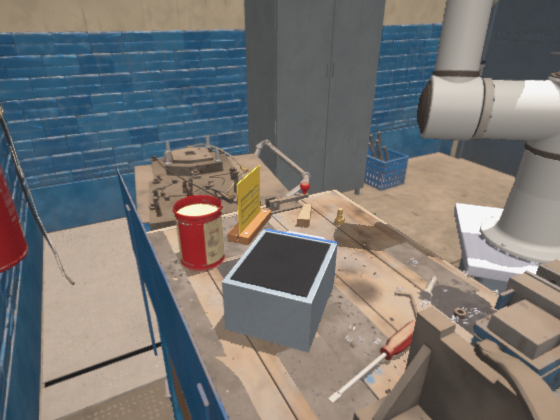

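View pics/top0.png

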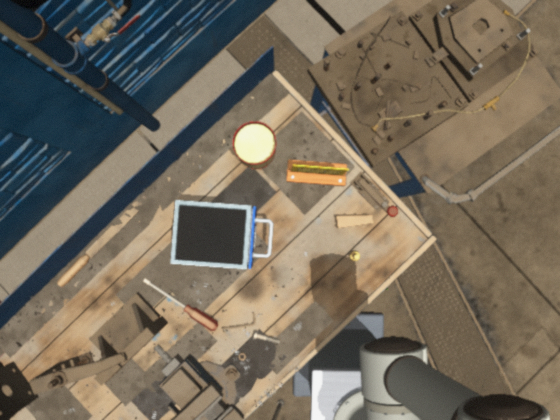

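The side view shows the red tin at (200,230), the card at (248,200) and the cabinet at (280,285), with its drawer facing away. In the top view the cabinet is at (212,235), with its handle on the right at (267,238). The card's edge is at about (318,167). Next I'll zoom in.

```bash
cat > h.py <<'E'
import numpy as np, cv2
from plant import optics
def info(n):
    i=optics.camera_info(n); f=210/np.tan(np.radians(i["vfov"])/2); return i,f,np.array(i["view"])
def ray(n,uv):
    i,f,V=info(n); d=np.array([(uv[0]-i["cx"])/f,(uv[1]-i["cy"])/f]); rd=np.hypot(*d); r=rd
    for _ in range(50): r=rd/(1+i["k1"]*r*r)
    s=d*(r/rd if rd>0 else 1); R=V[:3,:3]; D=R.T@np.array([s[0],-s[1],-1]); return -R.T@V[:3,3],D/np.linalg.norm(D)
def onz(n,uv,z):
    c,d=ray(n,uv); return c+d*(z-c[2])/d[2]
def tri(a,b):  # pixel top, pixel side
    c1,d1=ray("top",a); c2,d2=ray("side",b)
    s=np.linalg.lstsq(np.stack([d1,-d2],1),c2-c1,rcond=None)[0]; p,q=c1+s[0]*d1,c2+s[1]*d2
    return (p+q)/2,np.linalg.norm(p-q)
def proj(n,P):
    i,f,V=info(n); p=V[:3,:3]@np.asarray(P)+V[:3,3]; s=np.array([p[0],-p[1]])/-p[2]; s=s*(1+i["k1"]*(s@s)); return s*f+[i["cx"],i["cy"]]
def crop(img,x,y,w,h,k,name):
    c=cv2.resize(img[y:y+h,x:x+w],None,fx=k,fy=k,interpolation=cv2.INTER_CUBIC); cv2.imwrite(name,c)
E
python3 - <<'E'
from h import *
t=cv2.imread("pics/top0.png"); s=cv2.imread("pics/side0.png")
crop(t,165,120,200,150,4,"pics/tc.png"); crop(s,165,160,200,150,4,"pics/sc.png")
H=cv2.cvtColor(t,cv2.COLOR_BGR2HSV)
def blob(img,lo,hi,win):
    h=cv2.cvtColor(img,cv2.COLOR_BGR2HSV); m=cv2.inRange(h,np.array(lo),np.array(hi)); w=np.zeros_like(m); x,y,a,b=win; w[y:y+b,x:x+a]=m[y:y+b,x:x+a]
    cs=cv2.findContours(w,0,1)[0]; c=max(cs,key=cv2.contourArea); return cv2.minAreaRect(c),cv2.boxPoints(cv2.minAreaRect(c)).tolist(),c
print(blob(t,(0,0,0),(180,255,60),(165,195,90,80))[:2])
print(blob(s,(0,0,0),(180,255,70),(225,230,115,70))[:2])
print(blob(t,(22,120,80),(35,255,255),(280,150,80,40))[:2])
print(blob(s,(22,120,80),(35,255,255),(230,160,40,80))[:2])
E
```

```text
(((210.29693603515625, 234.34263610839844), (64.6210708618164, 52.22408676147461), 4.085616588592529), [[176.20809936523438, 258.0862731933594], [179.92892456054688, 205.9949188232422], [244.38577270507812, 210.5989990234375], [240.66494750976562, 262.69036865234375]])
(((279.6906433105469, 261.70574951171875), (87.0870132446289, 55.581661224365234), 13.495734214782715), [[230.86386108398438, 278.56732177734375], [243.83511352539062, 224.52041625976562], [328.5174255371094, 244.84417724609375], [315.5461730957031, 298.8910827636719]])
(((320.3448791503906, 168.86209106445312), (55.142208099365234, 6.643638610839844), 4.763641834259033), [[292.5931701660156, 169.88278198242188], [293.1448669433594, 163.2620849609375], [348.0965881347656, 167.84140014648438], [347.5448913574219, 174.46209716796875]])
(((248.0, 198.0), (66.0, 22.0), 90.0), [[237.0, 165.0], [259.0, 165.0], [259.0, 231.0], [237.0, 231.0]])
```

View pics/tc.png

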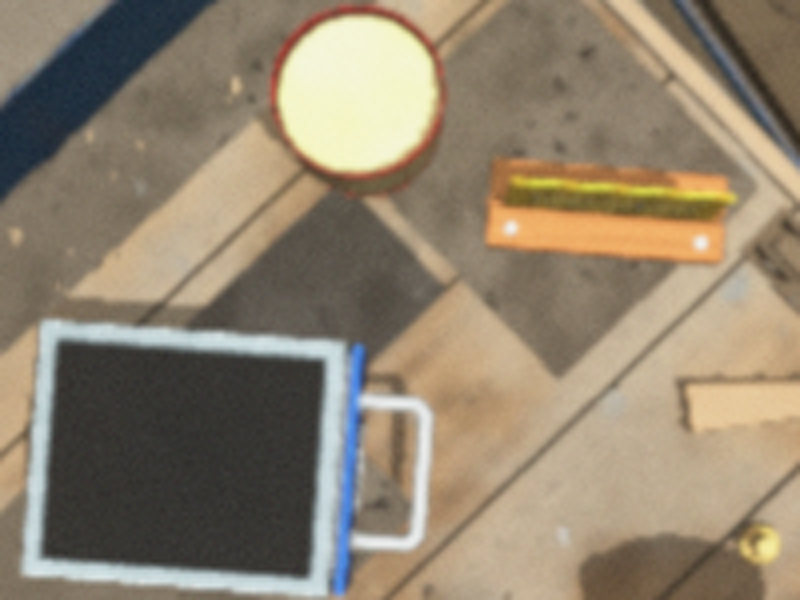

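View pics/sc.png

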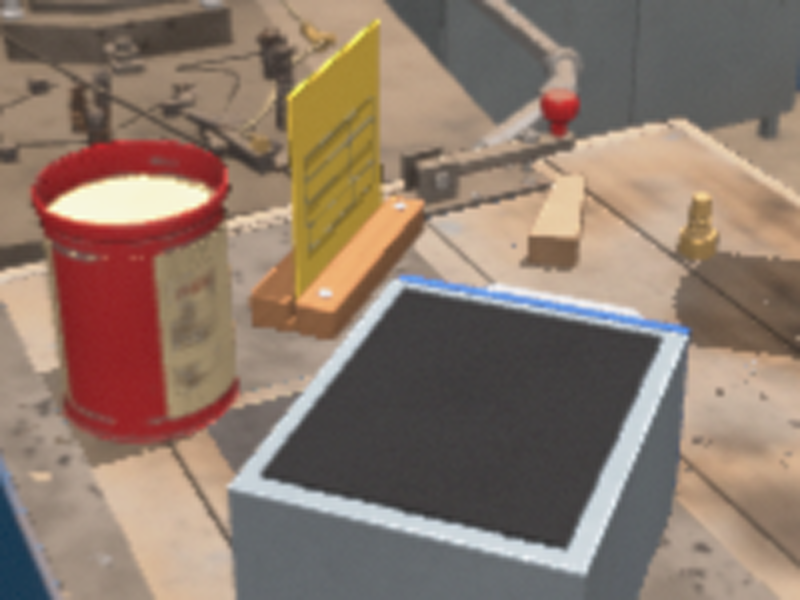

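Top crop: the card's edge is the bright line (510,180)–(735,198), and the mat's corners and the white handle bar at x≈423 are clear. The side crop shows the same card corners at (290,97) and (379,22), and all four mat corners. I'll triangulate from these.

Run:
```python
from h import *
T=lambda x,y:((x+.5)/4+165-.5,(y+.5)/4+120-.5)
S=lambda x,y:((x+.5)/4+165-.5,(y+.5)/4+160-.5)
for n,a,b in [("matFL",(325,362),(402,290)),("matFR",(310,577),(662,338)),("matBR",(42,557),(568,548)),("matBL",(57,340),(263,478)),
  ("cabBL",(42,322),(232,488)),("cabBR",(24,574),(585,572)),("frontL",(358,345),(400,279)),("frontR",(342,592),(687,331)),
  ("cardL",(510,179),(290,97)),("cardR",(735,196),(379,22))]:
    p,e=tri(T(*a),S(*b)); print(n,p.round(4),round(e,4))
for n,a,z in [("barL",(425,400),.074),("barmid",(420,472),.074),("barR",(414,545),.074),("tin",(358,95),.134),("wedge",(690,405),.02),("brass",(762,543),.04)]: print(n,onz("top",T(*a),z).round(4))
# bright yellow top edge columns
t=cv2.imread("pics/top0.png"); 
# handle white mask
h=cv2.cvtColor(t,cv2.COLOR_BGR2HSV)
w=(h[...,2]>190)&(h[...,1]<60); sub=w[212:262,250:276]
for r in range(0,50,3): print(r+212,''.join('#' if v else '.' for v in sub[r]))
y=(h[...,0]>22)&(h[...,0]<36)&(h[...,1]>150)&(h[...,2]>150); sub=y[155:180,285:355]
for r in range(25): print(r+155,''.join('#' if v else '.' for v in sub[r]))
```

```text
matFL [0.5519 0.3328 0.1015] 0.0043
matFR [0.4239 0.3375 0.1012] 0.0009
matBR [0.431  0.4956 0.1001] 0.0008
matBL [0.5591 0.4911 0.1   ] 0.0014
cabBL [0.5692 0.5003 0.0994] 0.0006
cabBR [0.4213 0.5062 0.0996] 0.002
frontL [0.5612 0.3135 0.0955] 0.0014
frontR [0.4151 0.3187 0.0956] 0.0007
cardL [0.6555 0.2274 0.1477] 0.0003
cardR [0.6494 0.0985 0.1463] 0.0008
barL [0.5292 0.2731 0.074 ]
barmid [0.4859 0.2749 0.074 ]
barR [0.4421 0.2773 0.074 ]
tin [0.7034 0.3159 0.134 ]
wedge [0.5307 0.1073 0.02  ]
brass [0.4464 0.0628 0.04  ]
212 #.........................
215 #.........................
218 #......#..................
221 #....#################....
224 ....................###...
227 ....................###...
230 ....................###...
233 ...................####...
236 ...................####...
239 ...................###....
242 ..................####....
245 ...................###....
248 ..................####....
251 ..................###.....
254 ...###########..#####.....
257 ...............##.........
260 ..........................
155 .....................................
[... 1133 characters left out ...]
...............##........
171 ......................................................................
172 ......................................................................
173 ......................................................................
174 ......................................................................
175 ......................................................................
176 ......................................................................
177 ......................................................................
178 ......................................................................
179 ......................................................................
```

Run:
```python
from h import *
T=lambda x,y:((x+.5)/4+165-.5,(y+.5)/4+120-.5)
S=lambda x,y:((x+.5)/4+165-.5,(y+.5)/4+160-.5)
for a,b in [((428,402),(492,286)),((417,546),(640,313)),((422,472),(566,298))]: print(tri(T(*a),S(*b)))
from plant import manip,fingers,status
import numpy as np
th=-0.043
d=np.array([np.sin(-th),np.cos(th),0])  # cabinet +x
X=np.array([0,0,-1.]); Z=-d; Y=np.cross(Z,X); R=np.stack([X,Y,Z],1)
np.save("Rh.npy",R)
p=np.array([.4862,.2752,0])
fingers.command_gripper(.028,20)
print(manip.ik(p+[0,0,.057],R))
manip.move_ptp(p+[0,0,.17],R)
print(status.read_t(),status.read_position(),status.read_grip_width())
f=optics.grab_frame("top")[:,:,::-1]; crop(f,165,120,200,150,4,"pics/t1.png")
f=optics.grab_frame("side")[:,:,::-1]; crop(f,165,110,200,150,4,"pics/s1.png")
```

```text
(array([0.52675027, 0.27090792, 0.07392745]), np.float64(0.002715395700706269))
(array([0.44345111, 0.2758459 , 0.07556061]), np.float64(0.0036214811240949597))
(array([0.48534956, 0.27354607, 0.07555667]), np.float64(0.001380790610922882))
[ 2.98766216e-01  2.92823201e-01  1.77212648e+00 -4.44089210e-16
  1.07664297e+00  1.91256254e+00]
4.2417 [0.48658222 0.27466146 0.17003159] 0.027791716953783865
```

View pics/t1.png

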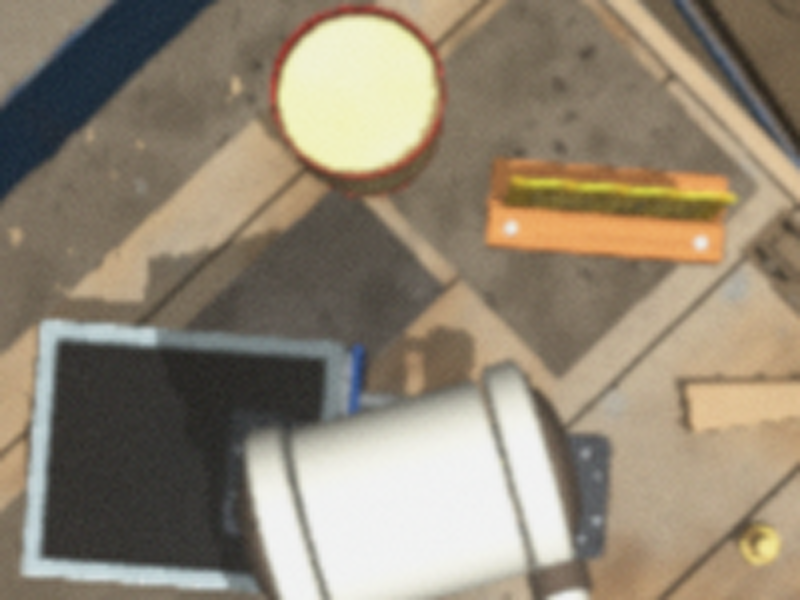

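View pics/s1.png

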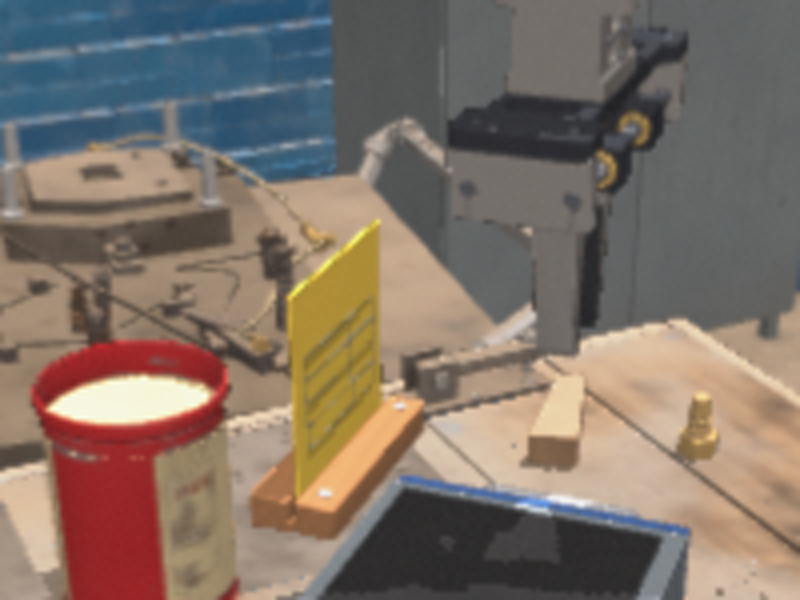

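The handle bar triangulates to z≈75 mm, which agrees with the text. The pictures show the closed-in fingers above the bow, at crop (560,330) in the side view. Next I'll descend, grip and pull.

Run:
```python
from h import *
from plant import manip,fingers,status
R=np.load("Rh.npy"); p=np.array([.4862,.2745,0]); d=-R[:,2]
manip.move_l(p+[0,0,.09],R,.2); print(status.read_contact_force().round(1) if hasattr(status.read_contact_force(),'round') else status.read_contact_force())
manip.move_l(p+[0,0,.057],R,.1); print(status.read_contact_force())
fingers.command_gripper(.0,12)
print(status.read_t(),status.read_grip_width(),status.read_contact_force())
p0=np.array(status.read_position())
for s in (.02,.112): 
    manip.move_l(p0-d*s,R,.12); print(s,status.read_position(),status.read_contact_force(),status.read_grip_width())
for s in np.arange(.114,.130,.002):
    manip.move_l(p0-d*s,R,.03); f=np.array(status.read_contact_force()); print(round(s,4),f.round(1),np.round(status.read_position(),4),status.read_grip_width())
    if f[:2]@d[:2]>8: break
print(status.read_t())
```

```text
[0.9 0.3 0.5]
[-0.24982169 -0.87817676  0.36626407]
5.8 0.00860348077449384 [-0.06552835  0.18047508  3.22912849]
0.02 [0.48578842 0.25408625 0.05774187] [-0.86406395 -1.34987803  1.72861239] 0.008182235434537747
0.112 [0.48161646 0.16279942 0.05769763] [-3.30688997 -1.1989749   3.45169289] 0.008490396695989359
0.114 [-4.4  1.9  3.8] [0.4816 0.1614 0.0577] 0.008097151015784872
0.116 [-4.7  1.1  5.2] [0.4815 0.159  0.0577] 0.008175449449713336
0.118 [-5.2  0.4  4.9] [0.4814 0.1568 0.0577] 0.008514960380665454
0.12 [-5.3  3.1  5.7] [0.4813 0.1552 0.0577] 0.00832705904060354
0.122 [-4.9 10.6  3.2] [0.4813 0.1552 0.0577] 0.008347533546104756
8.2833
```

The drawer hit its stop at 120–122 mm, where the force rose to 11 N and the TCP stopped moving. I'll release, back off and look at the clip.

Run:
```python
from h import *
from plant import manip,fingers,status
R=np.load("Rh.npy")
fingers.command_gripper(.028,12)
p=np.array(status.read_position())
manip.move_l(p+[0,0,.14],R,.25)
Rc=np.stack([R[:,0],np.cross(-np.cross([0,0,1],R[:,2]),R[:,0]),-np.cross([0,0,1],R[:,2])],1)
a=np.cross([0,0,1],R[:,2])
for sg in(1,-1):
    Z=sg*a; Rc=np.stack([R[:,0],np.cross(Z,R[:,0]),Z],1); q=manip.ik([.49,.24,.065],Rc); q2=manip.ik([.65,.163,.2],Rc);print(sg,Z,q,q2)
    if q is not None and abs(q[5])<2.8 and q2 is not None and abs(q2[5])<2.8: np.save("Rc.npy",Rc)
Rc=np.load("Rc.npy"); print(Rc)
manip.move_ptp([.40,-.02,.25],Rc); fingers.command_gripper(.085,18)
print(status.read_t(),status.read_grip_width())
t=optics.grab_frame("top")[:,:,::-1];s=optics.grab_frame("side")[:,:,::-1]
cv2.imwrite("pics/t2f.png",t);cv2.imwrite("pics/s2f.png",s)
crop(t,225,180,100,75,8,"pics/t2.png"); crop(s,225,195,120,90,6,"pics/s2.png")
```

```text
1 [ 0.99907564 -0.04298675  0.        ] [ 2.33892415e-01  2.50409790e-01  1.80624766e+00 -4.44089210e-16
  1.08493520e+00  2.76892415e-01] [ 6.58123130e-02  4.11715668e-01  1.31824816e+00 -4.44089210e-16
  1.41162883e+00  1.08812313e-01]
-1 [-0.99907564  0.04298675 -0.        ] [ 2.33892415e-01  2.50409790e-01  1.80624766e+00 -4.44089210e-16
  1.08493520e+00 -2.86470024e+00] None
[[ 0.          0.04298675  0.99907564]
 [ 0.          0.99907564 -0.04298675]
 [-1.          0.          0.        ]]
12.1417 0.08531648525324305
```

View pics/t2.png

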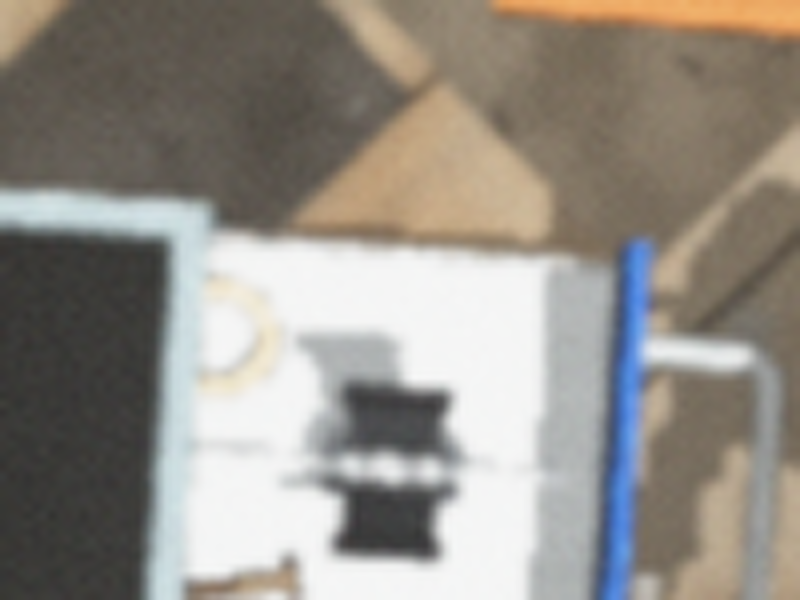

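View pics/s2.png

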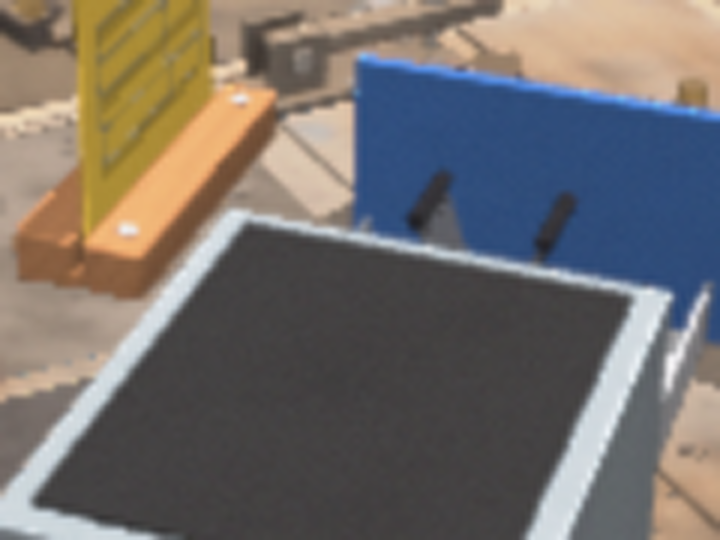

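Top crop: the clip's outer dark rolls are at about (397,394) and (387,545), with the rib line running between them at y≈465. In the side crop the rolls are at (431,199) and (556,223), in front of the blue drawer front.

Run:
```python
from h import *
T=lambda x,y:((x+.5)/8+225-.5,(y+.5)/8+180-.5)
S=lambda x,y:((x+.5)/6+225-.5,(y+.5)/6+195-.5)
for a,b in [((397,394),(431,199)),((387,545),(556,223))]:
    print(tri(T(*a),S(*b)), onz("top",T(*a),.084))
# dark mask extents
t=cv2.imread("pics/t2f.png"); g=t.max(2)
m=(g<75).astype(np.uint8); w=np.zeros_like(m); w[222:254,262:286]=m[222:254,262:286]
n,l,st,ce=cv2.connectedComponentsWithStats(w); print(st,ce)
for r in range(222,254): print(r,' '.join('%3d'%v for v in g[r,262:286]))
```

```text
(array([0.50773706, 0.2645763 , 0.08198071]), np.float64(0.0005631106507662498)) [0.50748778 0.26449788 0.084     ]
(array([0.46267155, 0.26633827, 0.08130738]), np.float64(0.0005851173654549856)) [0.46251293 0.26626215 0.084     ]
[[     0      0    560    420 235114]
 [   269    229     10      3     21]
 [   271    234      1      1      1]
 [   276    235      1      1      1]
 [   268    241     10      8     63]] [[279.50237757 209.48852472]
 [273.23809524 230.14285714]
 [271.         234.        ]
 [276.         235.        ]
 [272.9047619  244.65079365]]
222 199 188 187 187 190 189 186 189 187 187 190 201 220 234 243 246 246 245 245 245 245 245 245 245
223 210 191 181 179 181 180 181 178 179 178 178 185 202 229 242 246 245 245 245 245 245 245 246 244
224 232 219 192 179 178 180 179 182 178 178 180 185 207 233 243 245 245 245 245 246 246 245 245 246
225 242 233 205 184 180 182 180 176 180 178 178 182 202 229 242 245 245 245 245 245 245 246 245 246
226 244 240 226 195 181 177 176 172 175 175 176 178 190 224 242 245 245 245 245 245 245 245 245 246
227 245 243 233 200 182 169 146
[... 1968 characters left out ...]

247 244 245 244 232 175 101  68  61  60  60  61  58  61  61  60  61  77 148 220 243 245 246 246 245
248 240 244 243 229 178 109  87  80  78  72  77  75  69  69  72  68  75 124 201 241 245 245 245 245
249 225 240 244 235 210 180 165 155 145 143 142 139 134 131 124 109 109 143 210 240 245 245 246 245
250 203 240 245 242 238 234 231 229 227 227 226 227 226 222 213 195 194 210 234 244 246 245 246 245
251 201 240 245 244 244 244 243 244 243 244 243 242 242 243 241 238 237 240 243 245 245 246 245 246
252 205 238 245 245 246 245 245 245 245 245 246 245 245 245 245 244 244 244 246 246 246 245 245 246
253 188 230 243 246 245 246 245 245 245 245 246 246 245 246 245 244 245 245 246 245 246 245 245 246
```

Run:
```python
from h import *
from plant import manip,fingers,status
Rc=np.load("Rc.npy"); p=np.array([.4851,.2654,0])
manip.move_ptp(p+[0,0,.19],Rc)
manip.move_l(p+[0,0,.067],Rc,.15); print(status.read_contact_force(),status.read_t(),status.read_position())
fingers.command_gripper(.060,20)
print(status.read_grip_width(),status.read_contact_force())
fingers.command_gripper(0,22)
print(status.read_grip_width(),status.read_contact_force(),status.read_t())
t=optics.grab_frame("side")[:,:,::-1]; crop(t,205,160,140,105,5,"pics/s3.png")
```

```text
[-0.80680689 -0.12817516 -0.59218667] 14.375 [0.48606417 0.26550205 0.0681465 ]
0.06007366188993296 [-0.21293444 -0.76301386 -0.61156766]
0.0258252009750472 [-0.20808412 -0.83190804  9.66492095] 15.5333
```

View pics/s3.png

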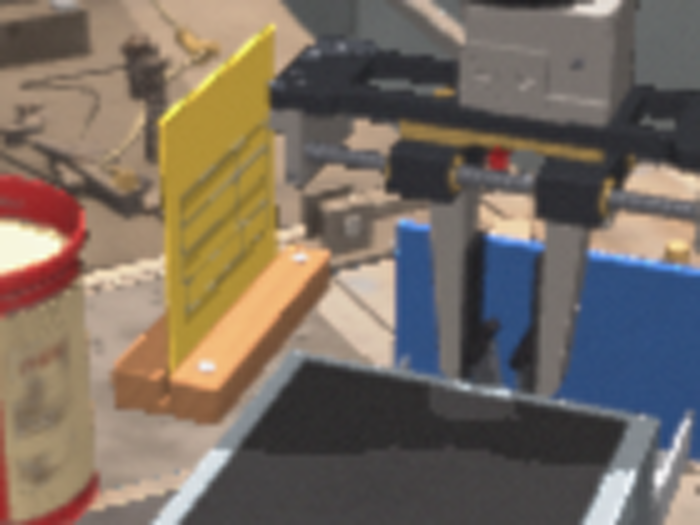

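The width reads 25.8 mm, so the clip is squeezed to its stop. The picture shows both rolls held between the pads at about (490,330) and (525,360). Lifting now.

Run:
```python
from h import *
from plant import manip,fingers,status
Rc=np.load("Rc.npy"); p=np.array(status.read_position())
manip.move_l(p+[0,0,.03],Rc,.06); print(status.read_grip_width(),status.read_contact_force())
manip.move_l(p+[0,0,.18],Rc,.2); print(status.read_grip_width(),status.read_contact_force(),status.read_position(),status.read_t())
t=optics.grab_frame("side")[:,:,::-1]; cv2.imwrite("pics/s4f.png",t);crop(t,205,100,140,105,5,"pics/s4.png")
t=optics.grab_frame("top")[:,:,::-1]; crop(t,165,120,200,150,4,"pics/t4.png")
```

```text
0.02514397335868103 [ 0.00518098  0.87712406 -1.33563465]
0.025178437718794675 [ 0.00309754  0.10543434 -1.55833707] [0.48643151 0.26545512 0.24760855] 17.175
```

View pics/s4.png

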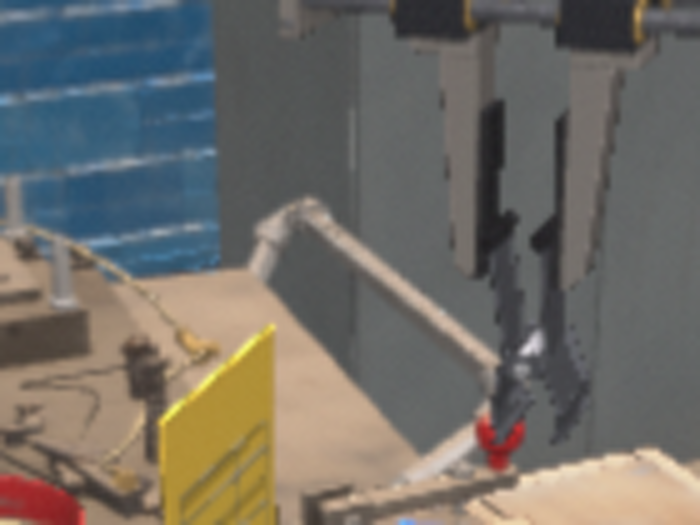

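View pics/t4.png

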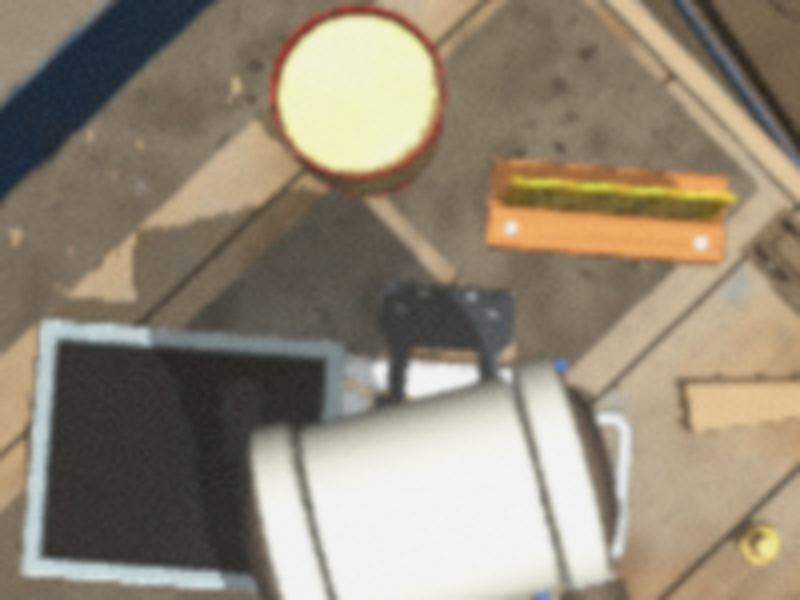

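The clip is off the rib, wide open and roughly upright, with its lips at side crop (500,435) and (565,438). The drawer is still out, with its handle at (622,480) in the top crop. Zooming in to measure the lips.

Run:
```python
from h import *
s=cv2.imread("pics/s4f.png"); crop(s,292,138,40,54,14,"pics/s5.png")
```

```text
(no output)
```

View pics/s5.png

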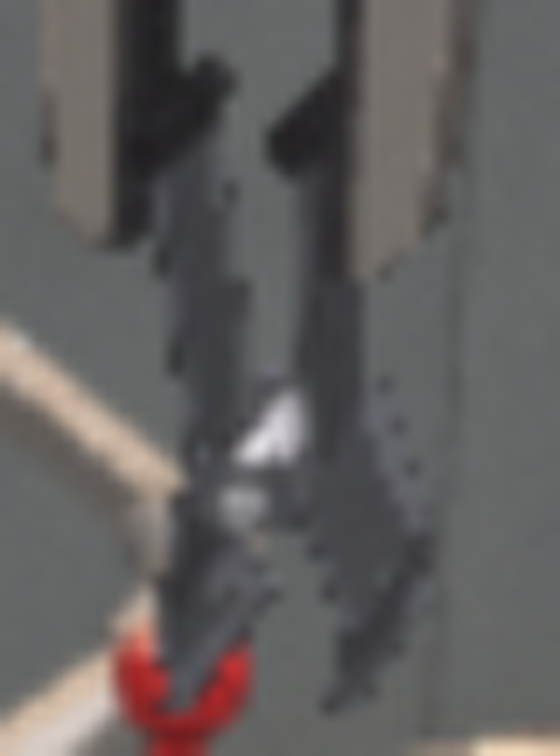

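Run:
```python
from h import *
c=np.array([.4862,.2655,.1876]); e=np.array([.99907,-.043,0]); a=np.array([.043,.99907,0])
S=lambda x,y:((x+.5)/14+292-.5,(y+.5)/14+138-.5)
inv=lambda uv:((uv[0]-292+.5)*14-.5,(uv[1]-138+.5)*14-.5)
for n,P in [("A near",c+e*.0095+a*.022),("A far",c+e*.0095-a*.022),("B near",c-e*.0095+a*.022),("B far",c-e*.0095-a*.022),
 ("Ao near",c+e*.0143+a*.022+[0,0,.0013]),("Bo near",c-e*.0143+a*.022+[0,0,.0013]),
 ("rollA near",c+[0,0,.0785]+e*.0095+a*.017),("rollA far",c+[0,0,.0785]+e*.0095-a*.017),("rollB near",c+[0,0,.0785]-e*.0095+a*.017),("rollB far",c+[0,0,.0785]-e*.0095-a*.017),("pivot near",c+[0,0,.0305]+a*.02)]:
    print(n,np.round(inv(proj("side",P)),0))
# card top
T=lambda x,y:((x+.5)/4+165-.5,(y+.5)/4+120-.5)
for z in(.15,):
  L=onz("top",(293.5,165),z);Rr=onz("top",(348,169.4),z); print(L,Rr,(L+Rr)/2,proj("side",L),proj("side",Rr))
# fine card line: per-column centroid of bright yellow
t=cv2.imread("pics/top0.png"); h=cv2.cvtColor(t,cv2.COLOR_BGR2HSV)
m=(h[...,0]>22)&(h[...,0]<36)&(h[...,1]>150)&(h[...,2]>150); pts=[]
for x in range(296,346):
    r=np.nonzero(m[155:180,x])[0]
    if len(r): pts.append(onz("top",(x,155+r.mean()),.15))
pts=np.array(pts); k=np.polyfit(pts[:,1],pts[:,0],1); print(k,np.std(pts[:,0]-np.polyval(k,pts[:,1])),np.polyval(k,.163))
for r in (163,164,165,166,167,168,169,170,171): print(r,[int(v) for v in t[r,288:298,2]],[int(v) for v in t[r,318:322,2]],[int(v) for v in t[r,343:353,2]])
```

```text
A near [127. 686.]
A far [216. 570.]
B near [261. 705.]
B far [344. 588.]
Ao near [ 94. 672.]
Bo near [296. 701.]
rollA near [158. 124.]
rollA far [229.  51.]
rollB near [298. 140.]
rollB far [364.  65.]
pivot near [207. 482.]
[0.65404489 0.22432321 0.15      ] [0.64760236 0.09997654 0.15      ] [0.65082362 0.16214988 0.15      ] [238.12898294 182.47069658] [259.69079446 163.97865632]
[0.04647895 0.64350148] 0.0006033715563678748 0.6510775503032058
163 [146, 157, 163, 164, 166, 170, 175, 172, 168, 157] [159, 172, 180, 182] [160, 158, 151, 140, 130, 133, 137, 144, 155, 173]
164 [151, 164, 165, 166, 178, 195, 202, 195, 182, 177] [168, 164, 169, 171] [213, 206, 201, 178, 150, 139, 138, 140, 145, 159]
165 [154, 168, 164, 163, 167, 188, 205, 206, 203, 202] [181, 179, 181, 173] [233, 233, 229, 202, 166, 148, 148, 145, 147, 148]
166 [158, 166, 163, 154, 145, 152, 166, 172, 171, 174] [205, 207, 207, 201] [240, 239, 236, 213, 167, 149, 147, 147, 148, 149]
167 [159, 164, 158, 147, 126, 128, 124, 131, 126, 133] [189, 195, 207, 208] [240, 240, 236, 216, 180, 159, 146, 146, 146, 147]
168 [170, 153, 153, 138, 124, 120, 117, 118, 117, 111] [148, 149, 166, 170] [237, 238, 236, 227, 212, 186, 159, 152, 147, 154]
169 [170, 155, 141, 126, 118, 119, 117, 116, 111, 105] [128, 129, 129, 130] [201, 205, 215, 218, 216, 204, 172, 153, 153, 170]
170 [207, 196, 164, 132, 119, 122, 117, 114, 111, 104] [127, 122, 121, 125] [146, 149, 161, 175, 188, 186, 166, 158, 171, 194]
171 [217, 213, 193, 167, 154, 151, 145, 146, 139, 133] [126, 119, 120, 119] [121, 124, 136, 149, 155, 156, 154, 166, 191, 203]
```

Compared with an upright prediction, the lips sit about 9 mm towards −x of the grasp axis, so the clip leans about 0.11 rad in the pads. I'll tilt the tool to cancel that, go above the card and check again there.

```bash
cat >> h.py <<'E'
from scipy.spatial.transform import Rotation as Ro
def tool(phi):
    Rc=np.load("Rc.npy"); return Ro.from_rotvec(phi*Rc[:,1]).as_matrix()@Rc
E
python3 - <<'E'
from h import *
from plant import manip,fingers,status
R=tool(-.11); print(R[:,0])
g=np.array([.6515,.163,.253]); tcp=g+.019*R[:,0]
manip.move_l(tcp,R,.15); print(status.read_grip_width(),status.read_contact_force(),status.read_position(),status.read_t())
t=optics.grab_frame("side")[:,:,::-1]; cv2.imwrite("pics/s6f.png",t);crop(t,220,125,56,70,10,"pics/s6.png")
c=np.array([.6515,.163,.174]); e=np.array([.999,-.0465,0]); a=np.array([.0465,.999,0])
inv=lambda uv:np.round(((uv[0]-220+.5)*10-.5,(uv[1]-125+.5)*10-.5),0)
for n,P in [("A near",c+e*.0095+a*.022),("B near",c-e*.0095+a*.022),("cardmid",[.6515,.163,.15]),("pivotnear",c+[0,0,.0305]+a*.02),
 ("rollA near",c+[0,0,.0785]+e*.0095+a*.017),("rollB near",c+[0,0,.0785]-e*.0095+a*.017)]: print(n,inv(proj("side",P)))
E
```

```text
[ 0.10967683 -0.00471901 -0.9939561 ]
0.025429793378363347 [-0.47468925 -0.41031219 -0.55024256] [0.6531981  0.16353322 0.23434857] 18.7333
A near [216. 412.]
B near [292. 423.]
cardmid [296. 483.]
pivotnear [253. 286.]
rollA near [211.  68.]
rollB near [291.  76.]
```

View pics/s6.png

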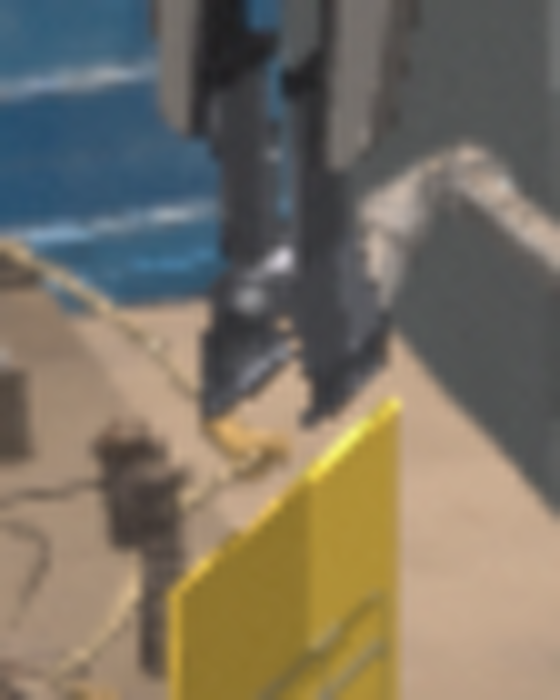

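Side view above the card: lip tips at (210,412) and (308,422), card edge from (172,590) to (400,402). The clip now stands close to upright over the middle of the card. One closer zoom will fix which corners these are.

Run:
```python
from h import *
s=cv2.imread("pics/s6f.png"); c=s[145:187,236:266]; c=np.clip(c.astype(float)*1.6,0,255).astype(np.uint8)
cv2.imwrite("pics/s7.png",cv2.resize(c,None,fx=14,fy=14,interpolation=cv2.INTER_NEAREST))
```

```text
(no output)
```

View pics/s7.png

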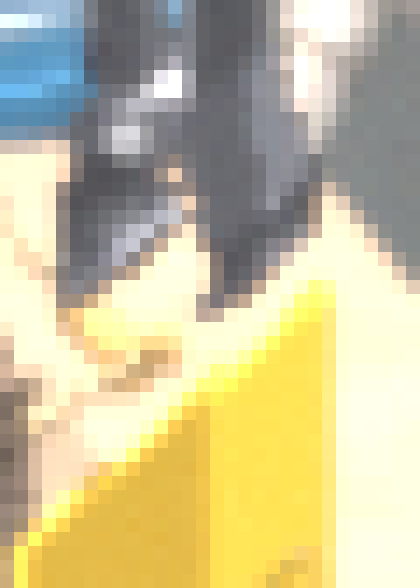

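Run:
```python
from h import *
m=np.array([.6511,.163,0]); e=np.array([.999,-.0465,0]); a=np.array([.0465,.999,0]); q=m+a*.022
def hit(uv):
    c,d=ray("side",uv); P=c+d*((q-c)@a)/(d@a); return ((P-m)@e*1000).round(1),(P[2]*1000).round(1)
b=np.array([-.2,1.5])
for n,x,y in [("Ain",5.8,21),("Aout",4,20.7),("Bin",14.5,21.8),("Bout",17,20.6),("mid",10.2,21.4)]:
    print(n,hit(np.array([236+x-.5,145+y-.5])-b))
# rough pivot: bright pin in s7 ~ (9,9.7)?
print(hit(np.array([236+9-.5,145+9.7-.5])-b))
```

```text
Ain (np.float64(8.8), np.float64(178.5))
Aout (np.float64(13.2), np.float64(178.6))
Bin (np.float64(-12.8), np.float64(179.4))
Bout (np.float64(-19.0), np.float64(183.0))
mid (np.float64(-2.2), np.float64(178.9))
(np.float64(-0.3), np.float64(206.3))
```

Run:
```python
from h import *
from plant import manip,fingers,status
R=tool(-.11)
g=np.array([.6515,.163,.253])+.002*np.array([.999,-.0465,0])
manip.move_l(g+.019*R[:,0],R,.05)
g[2]-=.038
manip.move_l(g+.019*R[:,0],R,.06); print(status.read_grip_width(),status.read_contact_force(),status.read_position(),status.read_t())
t=optics.grab_frame("side")[:,:,::-1]; cv2.imwrite("pics/s8f.png",t)
c=t[150:192,230:266]; c=np.clip(c.astype(float)*1.5,0,255).astype(np.uint8)
cv2.imwrite("pics/s8.png",cv2.resize(c,None,fx=14,fy=14,interpolation=cv2.INTER_NEAREST))
t=optics.grab_frame("top")[:,:,::-1]; crop(t,225,120,150,112,5,"pics/t8.png")
```

```text
0.024989750763687278 [-0.07896353 -0.23727458 -0.87285505] [0.6558294  0.16283163 0.19645285] 19.8167
```

View pics/s8.png

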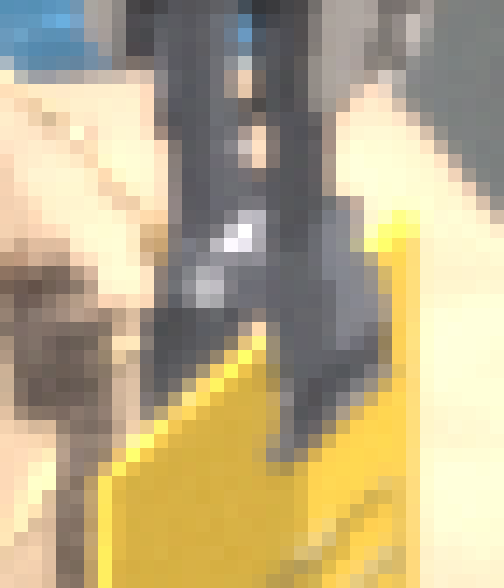

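View pics/t8.png

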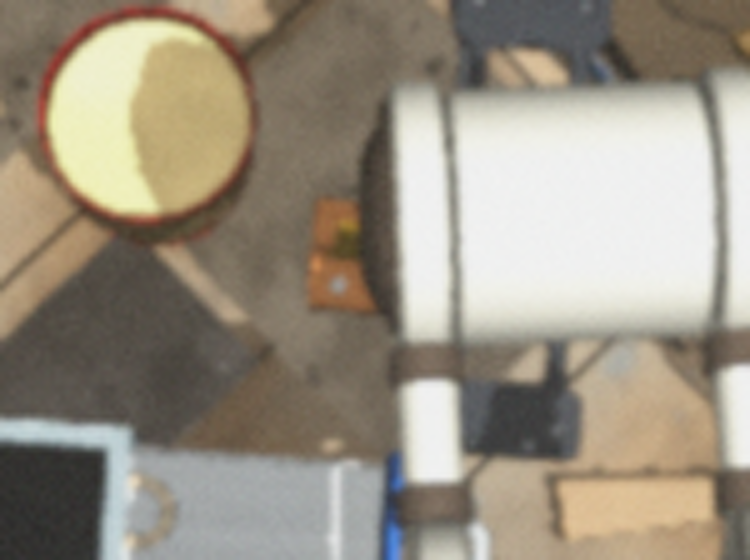

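The jaws straddle the card. B's near lip tip is at crop px (20,32.7) in front of the card, and A is hidden behind it. The drawer is still out. Computing depth and offset:

Run:
```python
from h import *
m=np.array([.6511,.163,0]); e=np.array([.999,-.0465,0]); a=np.array([.0465,.999,0])
b=np.array([-.2,1.5])
def hit(uv,off):
    q=m+a*off; c,d=ray("side",np.array(uv)-b); P=c+d*((q-c)@a)/(d@a); return ((P-m)@e*1000).round(1),(P[2]*1000).round(1)
F=lambda x,y:(230+x-.5,150+y-.5)
print("Bin",hit(F(20,32.6),.022),hit(F(20.3,32.9),.022))
print("Bout",hit(F(22.3,31.2),.022))
print("Bfar out",hit(F(28,25.8),-.022))
print("Aout near (left edge bulge)",hit(F(10.3,28),.022))
print("card L",hit(F(7.2,33.5),.065),"R",hit(F(29.5,15.2),-.065))
for off in(.022,0,-.022):
  for s in(.0015,-.0015): p=proj("side",m+a*off+e*s+[0,0,.15])+b-[230,150]+.5; print(off,s,p.round(1))
```

```text
Bin (np.float64(-10.4), np.float64(140.5)) (np.float64(-11.1), np.float64(139.8))
Bout (np.float64(-16.3), np.float64(144.8))
Bfar out (np.float64(-12.1), np.float64(141.0))
Aout near (left edge bulge) (np.float64(13.8), np.float64(148.4))
card L (np.float64(1.2), np.float64(153.6)) R (np.float64(1.5), np.float64(151.1))
0.022 0.0015 [15.1 28.1]
0.022 -0.0015 [16.3 28.2]
0 0.0015 [19.  24.7]
0 -0.0015 [20.2 24.9]
-0.022 0.0015 [22.7 21.5]
-0.022 -0.0015 [23.8 21.7]
```

The near lip is about 12 mm below the edge by image and about 13.5 mm by kinematics, and the midpoint is within about 1 mm of the card plane. I'll lower it 2 mm, nudge +0.7 mm and check.

Run:
```python
from h import *
from plant import manip,fingers,status
R=tool(-.11)
g=np.array([.6515,.163,.253-.0402])+.0027*np.array([.999,-.0465,0])
manip.move_l(g+.019*R[:,0],R,.03); manip.wait(.4); print(status.read_grip_width(),status.read_contact_force(),status.read_position(),status.read_t())
t=optics.grab_frame("side")[:,:,::-1]; cv2.imwrite("pics/s9f.png",t)
crop(t,160,130,200,150,4,"pics/s9.png")
```

```text
0.025478085726277015 [-0.3061663   1.24020588 -1.66238159] [0.65630812 0.16279456 0.19395015] 20.5667
```

View pics/s9.png

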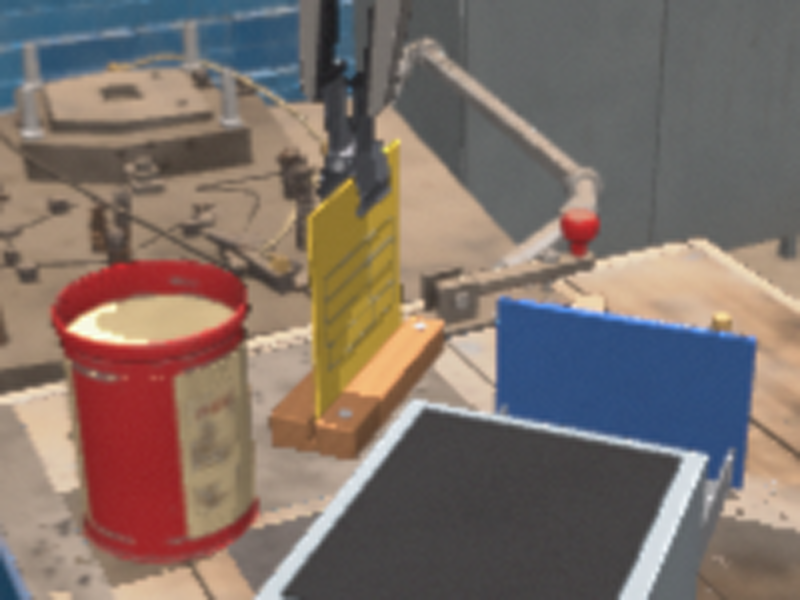

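The clip straddles the middle of the card at about (360,180), the drawer is out, and the tin, wedge and brass fitting haven't moved. There is no significant contact force, so I'm handing in.

Run:
```python
from plant import close_job,status
close_job(); print(status.read_t())
```

```text
the job is handed in; nothing more can be done
the job is handed in; nothing more can be done
```

The job is handed in: the drawer is out at its stop and the clip is held wide open over the middle of the card's top edge. It took about 21 s.

- **Drawer:** I pulled it by the handle until the force rose to about 11 N and it stopped moving, after about 120 mm of travel. The last picture shows it still out.
- **Clip:** I squeezed it to its stop and lifted it off the rib. The grip width reads about 25 mm against the nominal 27 mm. It leaned about 0.11 rad in the pads, so I tilted the tool to stand it upright.
- **Over the card:** One jaw is on each side, centred to within about 1 mm. I put the lips at about 14–15.5 mm below the edge: the last image measurement gave 12 mm and the arm's position about 13.5 mm, and I then lowered it 2 mm more.
- **Contact:** The last force reading (about 2 N) was no higher than I had seen in free air, so nothing suggests the clip is touching the card.
- **Tin, brass fitting and wedge:** They looked unmoved in the last pictures.

**Limits of the checks:**
- The side camera read about 3 mm lower than the top camera, so I measured the clip against the card in the side view.
- The lip behind the card can't be seen. I take its depth from the view just above the card, where the two lips were within about 1 mm of each other in height.
- After the final 2 mm I only looked at the picture and didn't measure the lips again.

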